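# Pack out the rock slab and hold it flush

### The job

Get a rock slab ready for its seating reading: first move the sprung sensor clip from its parking edge onto the raised tab in the middle of the bed's fence and let it grip there, then slide the steel packing plate upright into the gap behind the one slab that stands far enough from the fence, right down onto the bed. Then push that slab with the fingers so that slab, plate and fence are squeezed flush together, and finish while still holding it firmly pressed, nothing let go. Leave the other slab where it stands.

Things in the scene. Friction and masses are not known exactly. Their poses are not given: they have to be found in the camera images.
- bed: Packing bed, fixed: steel base plate 130 (x) x 280 (y) x 12 thick, with a fence along y. Origin: centre of its underside, on the table; x points from the open side (nearer the robot) to the fence, z up. The slabs stand on the plate (z = 12) at about y = 80 and y = -80, each with a gap between it and the fence. A brass weight, 24 wide, 28 high, stands near x = -45, y = 0. In mm.
- fence_face (a point): Middle of the fence's upright flat face towards the slabs, at its foot: x = 30, y = 0, z = 12 of the bed; axes as the bed's. Aluminium fence 12 thick (x = 30 to 42 of the bed), 250 long, its top at z = 52 of the bed, 40 above the base plate. In mm.
- tab_top (a point): Centre of the top edge of the tab in the middle of the fence, where the clip goes: x = 36, y = 0, z = 82 of the bed; axes as the bed's. The tab is 6 thick (x), 30 wide (y) and rises 30 above the fence. In mm.
- slab_thin: Pale stone slab, loose, 36 (x) x 64 (y) x 40 high, about 0.25 kg, standing on the bed, x nearly along the bed's x. Origin: centre of its underside. Which of the two slab places it has varies; its centre is 35 to 38 from the fence face, so the gap behind it is 17 to 20. It slides easily on the ground, oiled plate. In mm.
- slab_thick: The other pale stone slab, loose, 56 (x) x 64 (y) x 40 high, 0.39 kg, same origin and axes, at the other place. The gap behind it is only 7 to 10, too narrow for the packing plate. In mm.
- spacer: Packing plate, loose, steel, 12 (x, thickness) x 50 (y) x 65 high, about 0.3 kg. Origin: centre of its lower edge, z up. It starts upright in the slot of a grey plastic rack (55 x 90, 30 high), foot 6 above the table, the top 41 sticking out; draw it straight up. It goes into the gap thickness across; its top then stands 25 above fence and slab. In mm.
- clip: Sprung sensor clip, like a clothes peg standing on its jaws: 66 high, 20 wide (y), 55 g. Origin: midway between the jaw tips, z up to the handles. Jaws 14 deep, parallel on a 6 thick edge, gripping with about 6 N; pivot at z = 26; a round steel sensor sticks out of the -x side (to x = -20, z = 13 to 29). On the tab its origin should be about 14 below the tab's top; either way round will do. In mm.
- clip_pivot (a point): On the clip's pivot axis, midway, z = 26 of the clip: stays put as the two halves swing (the origin and axes belong to the -x half, which swings 0.22 rad, 6 at the jaw tip). 12 above the edge it grips. The handles run from z = 27 to 66 and splay along x: 42 over their tops at rest; squeezed to the stop (3 to 8 N) they are parallel, 25 over the outside, with the jaws 17 apart at the tips. In mm.
- stand: Parking edge of the clip, fixed: foot 70 x 70 x 12 and an upright aluminium plate 6 thick (x), 40 wide (y), top 60 above the table. Origin: centre of the foot's underside. The clip starts on its top edge, jaws 14 over it (clip origin 46 above the table), x axes parallel. Lift the opened clip straight up. In mm.
- clip_arm (a joint): Opening angle of the clip: about 0 when its jaws grip a 6 thick edge, 0.44 squeezed fully open, -0.06 shut on nothing. When let go on an edge the jaws may ride up it by 3 to 7 mm as they close, so go down well over the edge (up to 18 mm).
Things that resemble listed ones, but are neither listed nor needed, are in the scene too. Leave any blue or pink look-alike of the spacer alone.

How it is judged:
By the outcome, as a careful person would: the job done as asked, in the order asked, and still so for the second after the job is handed in, while the arm keeps its last pose, push and grip.
It also fails if it takes over 72 s, if anything falls off the work surface, if the arm or the gripper's body presses on something with over 40 N, if the wrist force passes 120 N, or if a joint passes its speed limit or range.

### The arm

A 6-joint arm with a two-finger parallel gripper is mounted at the origin on the work surface. World frame = base frame: x ahead of the robot, y to its left, z up, the work surface at z = 0. Lengths are in m, angles in rad, forces in N, time in s.
With the tool pointing down it reaches from about 0.3 to 0.85 m from the base axis. Payload 4.2 kg.
Tool frame: the origin (TCP) lies between the finger pads; the fingertips stand 19 mm ahead of it and the grasp point (between the pads) is the TCP; z points along the fingers, y is the line along which they close (so a half turn about z gives the same grasp; the last joint's range is limited). The gripper opens to 91 mm and grips with 3 to 60 N. Pads are 32 mm wide; open, the fingers measure 118 mm over their backs; the gripper's body (76 mm by 178 mm) begins 60 mm behind the grasp point.
Start: joints at [-1.124, 0.32, 1.565, -0, 1.257, -0.02], TCP at [0.259, -0.513, 0.233] pointing down, gripper open.
Joint ranges: [-3.11, 3.11], [-0.84, 2.01], [0.21, 2.61], [-1.34, 4.49], [0.05, 2.63], [-2.56, 2.56]. Speed limits (rad/s): [2.57, 2.57, 3.14, 3.14, 3.14, 3.14].

### API

Orientations are given as a rotation vector (axis times angle).
In Python, from workcell import sense, camera, camera_info, sign_off, spot_in, mark_of gives the robot as it stands. The module is installed in compiled form; this text tells all that it offers.
- The arm moves only by the tool servo_tool, never from a script. Its argument "deltas" is a list of rows, each a list of 7 numbers: the closure, from 0 (fully open) to 1 (shut), then the shift along the tool's x, y, z in units of 40 mm (1.0 is 40 mm), then the turn, a rotation vector about the tool's x, y, z in units of 6 degrees (1.0 is 6 degrees). In form: [[fingers, x, y, z, ax, ay, az], ...]. A call has 1 to 12 rows; each row shifts and turns the commanded pose from where the row before left it, along the tool's axes as they then stand; what a row does not reach is not made up. A row lasts 1/12 s, in which the tool goes at most 41.7 mm and 7.16 degrees, less where a joint would pass 70% of its speed; a pose out of reach is approached as far as the arm can. A call is refused whole if a number of a shift passes 1 or a number of a turn 1, either way. A call with a gripper value outside its range is refused whole. The fingers move at their own pace and stop on an object; "newtons" is the grip in N (left out, the last holds). Time passes only in rows, so rows that do not move let the fingers close. It gives the time, the measured TCP pose, the force, the opening and the grip force at its end, in the units of the state.
- sense(): the state, without advancing time (a new reading comes with each control period).
- camera(name): name is "scene" or "top" or "wrist"; returns (picture, depth): 400x640x3 uint8, blue, green, red; 400x640 float32, m along the optical axis (not along the pixel's ray), 0 where there is no reading.
- camera_info(name): a dict with "fx", "fy", "cx", "cy" (pixels), "cam_to_world" (4x4, takes a point from camera to world coordinates); the wrist camera has in their place "mount" (4x4, takes a point from camera to tool coordinates, whose origin is the TCP and whose axes are the flange's). Camera axes: x right, y down, z forward; pixel columns grow to the right and rows downward; lengths in m; the calibration is good to about 2 mm. A picture is of the moment at which its call begins: read the wrist's pose just before it. camera_info takes no time and is no camera call.
- sign_off(): hands the job in; it is judged then, once.
Trained networks look in the newest picture that a camera, given by its name, has taken for a name from the list of things; names that differ only in an ending like _2 or _b are one class to them, and where a whole thing is asked for, a point or a joint stands for the part that bears it (a point fixed in the world has none). Each returns a list of dicts, best first, with "conf" (0 to 1); they miss things now and then, are a little off and sometimes report something else, mostly with a low value. They report only what shows in the picture. A call takes as long as a camera call. They do not tell look-alikes from the thing itself.
- spot_in(camera, label): "at" ([column, row] in pixels, amid what is visible of it).
- mark_of(camera, label): "at" ([column, row] in pixels: a listed point, or the origin of a listed thing).
The state is a dict: "t": time; "qpos": joint angles; "dq": joint speeds; "effort": joint torques, N m; "position": TCP position; "tool_rot": TCP orientation; "ft_force": force on the tool from outside, world axes, zero at the start; "ft_torque": the same for the moment, N m; "finger_gap": opening from 0.0 (shut) to 1.0 (fully open); "grip_force": force on a finger pad.
Only numpy, scipy, OpenCV 4.12 (cv2) and the standard library are available. Lean on these libraries where they do the work, as an engineer would, in place of code of your own. Each camera call takes 0.05 s, during which the arm holds its last target. There are 200 camera calls.

## Working session

There is one attempt and no reset: what is moved stays moved. The work goes in short steps, Python scripts to look and compute and a tool call to move; the robot and the scene stay as the last step left them, time stands still between calls to the robot, and variables do not carry over. Pictures are saved under pics/ and viewed, at most 13 in all, crops included, and the job is handed in when it is done.

Besides the shell and the picture viewer there is one more tool, called after "Request:" by a JSON object that holds its "fn" and its "kwargs". servo_tool: Moves the arm, as the interface text tells. Its arguments: {"type":"object","properties":{"deltas":{"type":"array"},"newtons":{"type":"number"}},"required":["deltas"]}

```bash
mkdir -p pics
cat > h.py <<'E'
import numpy as np, cv2
from scipy.spatial.transform import Rotation as R
from workcell import *
def c2w(n):
    i=camera_info(n)
    if 'cam_to_world' in i: return i,np.array(i['cam_to_world'])
    s=sense();T=np.eye(4);T[:3,:3]=R.from_rotvec(s['tool_rot']).as_matrix();T[:3,3]=s['position']
    return i,T@np.array(i['mount'])
def cloud(n):
    i,T=c2w(n);p,d=camera(n)
    v,u=np.indices(d.shape)
    P=np.stack([(u-i['cx'])/i['fx']*d,(v-i['cy'])/i['fy']*d,d],-1)@T[:3,:3].T+T[:3,3]
    P[d==0]=np.nan
    return p,P
def ray_z(n,px,z):
    i,T=c2w(n);r=T[:3,:3]@np.array([(px[0]-i['cx'])/i['fx'],(px[1]-i['cy'])/i['fy'],1]);o=T[:3,3]
    return o+r*(z-o[2])/r[2]
E
python3 - <<'E'
from h import *
s=sense();print({k:np.round(v,3) for k,v in s.items()})
for n in('top','scene'):
    p,P=cloud(n);cv2.imwrite(f'pics/{n}0.png',p);np.save(f'pics/{n}0.npy',P)
    for l in['bed','slab_thin','slab_thick','spacer','clip','stand','tab_top','fence_face','clip_pivot']:
        for f in(spot_in,mark_of):
            for r in f(n,l)[:3]:
                u,v=map(int,np.clip(r['at'],0,[639,399]));print(n,l,f.__name__,np.round(r['at'],0),round(r['conf'],2),np.round(P[v,u],3))
E
```

```text
{'t': np.float64(0.0), 'qpos': array([-1.124,  0.32 ,  1.566,  0.   ,  1.257, -0.02 ]), 'dq': array([ 0.002,  0.001,  0.   ,  0.   ,  0.001, -0.001]), 'effort': array([ 1.0000e-03, -4.1247e+01, -2.3197e+01,  7.3000e-02,  4.6000e-02,
       -0.0000e+00]), 'position': array([ 0.259, -0.513,  0.232]), 'tool_rot': array([-3.055e+00, -7.260e-01,  1.000e-03]), 'ft_force': array([ 0.406, -0.574, -0.571]), 'ft_torque': array([ 0.018, -0.011, -0.023]), 'grip_force': np.float64(0.0), 'finger_gap': np.float64(0.999)}
top bed call [303. 194.] 0.82 [0.581 0.017 0.013]
top bed call [304. 193.] 0.78 [0.586 0.012 0.013]
top slab_thin call [330. 189.] 0.84 [ 0.579 -0.05   0.052]
top slab_thin call [440. 221.] 0.15 [ 0.481 -0.305  0.06 ]
top slab_thin call [332. 186.] 0.59 [ 0.587 -0.056  0.05 ]
top slab_thick call [270. 201.] 0.6 [0.56  0.094 0.049]
top slab_thick call [193. 250.] 0.55 [0.451 0.274 0.075]
top slab_thick call [269. 204.] 0.59 [0.555 0.099 0.05 ]
top spacer call [457. 257.] 0.57 [ 0.397 -0.333  0.062]
top spacer call [437. 220.] 0.55 [ 0.482 -0.296  0.069]
top spacer call [391. 212.] 0
[... 1509 characters left out ...]
 0.33 [ 0.49  -0.314  0.049]
scene clip call [400. 157.] 0.71 [0.456 0.269 0.049]
scene clip call [344. 238.] 0.68 [ 0.627 -0.007  0.052]
scene clip call [311. 252.] 0.55 [ 0.609 -0.07   0.034]
scene stand call [393. 167.] 0.79 [0.449 0.257 0.02 ]
scene stand call [393. 172.] 0.7 [0.455 0.256 0.011]
scene tab_top call [341. 244.] 0.86 [nan nan nan]
scene tab_top call [356. 217.] 0.95 [0.616 0.028 0.081]
scene tab_top call [391. 170.] 0.63 [0.449 0.251 0.016]
scene fence_face call [341. 245.] 0.8 [ 0.632 -0.016  0.044]
scene fence_face call [353. 245.] 0.88 [0.627 0.014 0.025]
scene clip_pivot call [399. 143.] 0.57 [0.441 0.273 0.082]
scene clip_pivot call [400. 147.] 0.72 [0.463 0.259 0.084]
```

View pics/top0.png

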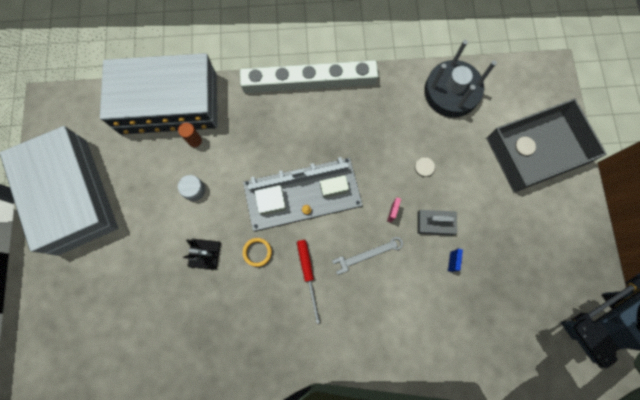

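View pics/scene0.png

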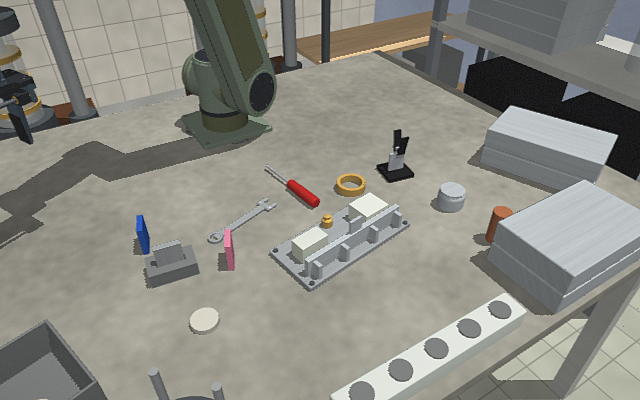

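```bash
cat >> h.py <<'E'
def go(xyz,yaw=None,n=None):
    """shift in tool axes (units of 40mm) and turn (units 6deg): turn first then shift"""
    s=sense();M=R.from_rotvec(s['tool_rot']).as_matrix();y0=np.degrees(np.arctan2(M[1,0],M[0,0]))
    T=M;dz=0
    if yaw is not None:
        dz=-((yaw-y0+90)%180-90);T=M@R.from_rotvec([0,0,np.radians(dz)]).as_matrix()
    d=T.T@(np.array(xyz)-s['position'])/.04
    k=int(np.ceil(np.abs(d).max())) if n is None else n
    print('yaw',round(y0,1),'tilt',np.round(M[:,2],3),'turn units',round(dz/6,2),'shift units total',np.round(d,3),'rows',k,'each',np.round(d/max(k,1),3))
E
python3 - <<'E'
from h import *
i=camera_info('wrist');print(np.round(i['mount'],3),i['fx'],i['cx'],i['cy'])
P=np.load('pics/top0.npy').reshape(-1,3);S=np.load('pics/scene0.npy').reshape(-1,3)
def rect(n,Q,lo,hi,zl,zh):
    m=(Q[:,0]>lo[0])&(Q[:,0]<hi[0])&(Q[:,1]>lo[1])&(Q[:,1]<hi[1])&(Q[:,2]>zl)&(Q[:,2]<zh)
    q=Q[m]
    if len(q)<4: print(n,len(q));return
    r=cv2.minAreaRect((q[:,:2]*1000).astype(np.float32));print(n,len(q),np.round(np.median(q,0),4),[np.round(x,1) for x in r])
for nm,Q in(('top',P),('scene',S)):
    b=([.48,-.15],[.7,.18])
    rect(nm+' bed',Q,*b,.008,.018); rect(nm+' tabs',Q,*b,.07,.09); rect(nm+' slabs/fence',Q,*b,.047,.058)
    rect(nm+' spacer',Q,[.42,-.36],[.56,-.25],.055,.08);rect(nm+' rack',Q,[.42,-.38],[.56,-.23],.024,.035)
    rect(nm+' stand',Q,[.38,.18],[.52,.36],.008,.016);rect(nm+' clip',Q,[.38,.18],[.52,.36],.064,.13);rect(nm+' cliptop',Q,[.38,.18],[.52,.36],.1,.13)
go([.44,-.30,.25],None)
E
```

```text
[[-0.001 -0.962 -0.273  0.077]
 [ 1.    -0.001  0.    -0.   ]
 [-0.001 -0.273  0.962 -0.152]
 [ 0.     0.     0.     1.   ]] 339.3896800952638 319.4805381274553 206.56642983680595
top bed 3250 [0.5655 0.0119 0.0114] [array([583.8,  17.7]), array([130.8, 279.6]), np.float64(9.3)]
top tabs 49 [0.6183 0.0234 0.0802] [array([619.9,  23.5]), array([ 7.7, 29.3]), np.float64(9.6)]
top slabs/fence 1485 [0.5883 0.0673 0.0511] [array([597.2,  18.3]), array([ 89.6, 249.2]), np.float64(12.4)]
top spacer 138 [ 0.4846 -0.3078  0.0697] [array([ 485.5, -308.8]), array([51. , 12.6]), np.float64(84.3)]
top rack 656 [ 0.4797 -0.3051  0.029 ] [array([ 485.5, -309. ]), array([91.2, 55.9]), np.float64(83.8)]
top stand 588 [0.4403 0.2586 0.0114] [array([448.9, 265.6]), array([70.1, 69.7]), np.float64(80.1)]
top clip 200 [0.4503 0.2692 0.0805] [array([450.3, 270.5]), array([21.2, 42.3]), np.float64(82.5)]
top cliptop 60 [0.4638 0.2696 0.109 ] [array([450.1, 270.5]), array([19.4, 42.2]), np.float64(80.8)]
scene bed 2567 [ 0.6181 -0.0127  0.0115] [array([584.3,  12.7]), array([148.7, 279.7]), np.float64(13.0)]
scene tabs 87 [0.6214 0.0221 0.0794] [array([620.1,  23.3]), array([ 8.2, 31.4]), np.float64(6.5)]
scene slabs/fence 1663 [0.5957 0.0242 0.0512] [array([595. ,  18.9]), array([ 93.4, 249.1]), np.float64(8.4)]
scene spacer 287 [ 0.4903 -0.31    0.0677] [array([ 487.1, -309.4]), array([49.8, 13.8]), np.float64(82.0)]
scene rack 808 [ 0.497  -0.3131  0.0293] [array([ 486.4, -309.5]), array([90.4, 60.1]), np.float64(84.0)]
scene stand 362 [0.4602 0.2555 0.0114] [array([449.3, 263.4]), array([70.6, 73.9]), np.float64(81.9)]
scene clip 268 [0.4475 0.2681 0.0896] [array([449.9, 270. ]), array([22.5, 46. ]), np.float64(78.2)]
scene cliptop 79 [0.4361 0.2701 0.106 ] [array([449.7, 269.4]), array([20.9, 46. ]), np.float64(78.6)]
yaw 26.7 tilt [ 0. -0. -1.] turn units 0.0 shift units total [ 6.448 -2.727 -0.426] rows 7 each [ 0.921 -0.39  -0.061]
```

Request:
{"fn": "servo_tool", "kwargs": {"deltas": [[0,0,0,-0.14,0,0,-1],[0,0,0,-0.14,0,0,-1],[0,0,0,-0.14,0,0,-1],[0,0,0,-0.14,0,0,-1],[0,0,0,-0.14,0,0,-1],[0,0,0,-0.14,0,0,-1],[0,0,0,-0.14,0,0,-1],[0,0,0,-0.14,0,0,-1],[0,0,0,-0.14,0,0,-1],[0,0,0,-0.14,0,0,-1],[0,0,0,-0.14,0,0,-1],[0,0,0,-0.14,0,0,-1]]}}

```text
t: 2.9
position: [0.2588, -0.5134, 0.3004]
tool_rot: [2.039, 2.39, 0.0]
ft_force: [1.3, 0.6, 0.6]
finger_gap: 1.0
grip_force: 0.0
```

```bash
python3 -c "
from h import *
go([.575,-.02,.30],99.3)"
```

```text
yaw 99.0 tilt [ 0.  0. -1.] turn units -0.04 shift units total [10.896  9.796  0.011] rows 11 each [0.991 0.891 0.001]
```

Request:
{"fn": "servo_tool", "kwargs": {"deltas": [[0,0.73,0.65,0,0,0,0],[0,0.73,0.65,0,0,0,0],[0,0.73,0.65,0,0,0,0],[0,0.73,0.65,0,0,0,0],[0,0.73,0.65,0,0,0,0],[0,0.73,0.65,0,0,0,0],[0,0.73,0.65,0,0,0,0],[0,0.73,0.65,0,0,0,0],[0,0.73,0.65,0,0,0,0],[0,0.73,0.65,0,0,0,0],[0,0.73,0.65,0,0,0,0],[0,0.73,0.65,0,0,0,0]]}}

```text
t: 3.9
position: [0.5146, -0.1179, 0.3004]
tool_rot: [2.045, 2.384, 0.0]
ft_force: [0.0, 0.1, -0.6]
finger_gap: 1.001
grip_force: 0.0
```

Request:
{"fn": "servo_tool", "kwargs": {"deltas": [[0,0.73,0.65,0,0,0,0],[0,0.73,0.65,0,0,0,0],[0,0.73,0.65,0,0,0,0],[0,0,0,0,0,0,0],[0,0,0,0,0,0,0]]}}

```text
t: 4.32
position: [0.5782, -0.0197, 0.2995]
tool_rot: [-2.041, -2.388, 0.001]
ft_force: [-1.3, -0.7, -0.0]
finger_gap: 1.0
grip_force: 0.0
```

```bash
cat >> h.py <<'E'
def rect(n,Q,lo,hi,zl,zh):
    Q=Q.reshape(-1,3);m=(Q[:,0]>lo[0])&(Q[:,0]<hi[0])&(Q[:,1]>lo[1])&(Q[:,1]<hi[1])&(Q[:,2]>zl)&(Q[:,2]<zh)
    q=Q[m]
    if len(q)<4: print(n,len(q));return
    r=cv2.minAreaRect((q[:,:2]*1000).astype(np.float32));print(n,len(q),np.round(np.median(q,0),4),[np.round(x,1) for x in r])
E
python3 - <<'E'
from h import *
p,P=cloud('wrist');cv2.imwrite('pics/w1.png',p);np.save('pics/w1.npy',P)
print(sense()['position'])
b=([.48,-.15],[.7,.18])
rect('bed',P,*b,.008,.018);rect('tab',P,*b,.07,.09)
# to bed frame
a=np.radians(9.3);c=np.array([.5838,.0177]);B=P.copy();X=np.array([np.cos(a),np.sin(a)]);Y=np.array([-np.sin(a),np.cos(a)])
B[...,0]=(P[...,:2]-c)@X;B[...,1]=(P[...,:2]-c)@Y
rect('tabB',B,[.0,-.03],[.06,.03],.075,.09)
rect('thinB',B,[-.06,-.13],[.026,-.03],.046,.058)
rect('thickB',B,[-.06,.03],[.026,.13],.046,.058)
rect('fenceB',B,[.026,-.14],[.05,.14],.046,.058)
E
```

```text
[ 0.57756136 -0.02093213  0.29974317]
bed 14129 [0.5712 0.027  0.012 ] [array([575.6,  16. ]), array([149.2, 280.2]), np.float64(9.5)]
tab 191 [0.6194 0.0242 0.0819] [array([620.1,  23.5]), array([ 6.1, 29.3]), np.float64(9.1)]
tabB 179 [0.0364 0.0009 0.082 ] [array([36.8, -0.1]), array([29.2,  6.1]), np.float64(89.9)]
thinB 1483 [-0.0065 -0.0786  0.052 ] [array([ -7. , -80.2]), array([35.8, 64.2]), np.float64(0.4)]
thickB 3141 [-0.0049  0.0805  0.0519] [array([-4.8, 79.5]), array([63.5, 55.9]), np.float64(89.2)]
fenceB 2229 [0.0364 0.0269 0.0519] [array([40.2, -0.2]), array([249.4,  19.3]), np.float64(90.0)]
```

View pics/w1.png

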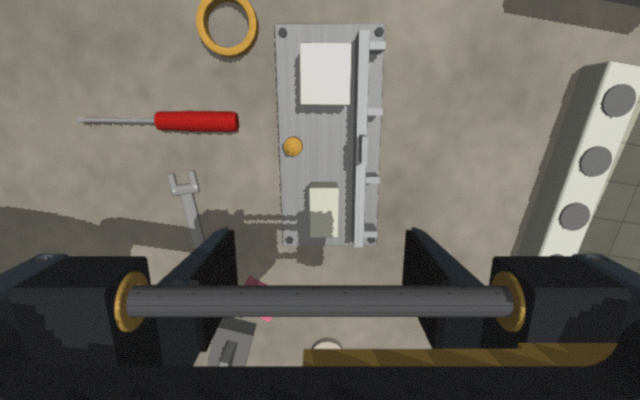

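```bash
python3 -c "
from h import *
go([.45,.25,.22],81,8)"
```

```text
yaw 98.8 tilt [-0.001 -0.001 -1.   ] turn units 2.97 shift units total [ 6.193 -4.207  1.992] rows 8 each [ 0.774 -0.526  0.249]
```

Request:
{"fn": "servo_tool", "kwargs": {"deltas": [[0,0,0,0,0,0,1],[0,0,0,0,0,0,1],[0,0,0,0,0,0,0.97],[0,0.77,-0.53,0.25,0,0,0],[0,0.77,-0.53,0.25,0,0,0],[0,0.77,-0.53,0.25,0,0,0],[0,0.77,-0.53,0.25,0,0,0],[0,0.77,-0.53,0.25,0,0,0],[0,0.77,-0.53,0.25,0,0,0],[0,0.77,-0.53,0.25,0,0,0],[0,0.77,-0.53,0.25,0,0,0],[0.15,0,0,0,0,0,0]]}}

```text
t: 5.37
position: [0.4454, 0.2513, 0.2186]
tool_rot: [-2.384, -2.041, 0.004]
ft_force: [0.3, -1.1, -0.5]
finger_gap: 0.955
grip_force: 0.0
```

Request:
{"fn": "servo_tool", "kwargs": {"deltas": [[0.15,0,0,0,0,0,0],[0.15,0,0,0,0,0,0],[0.15,0,0,0,0,0,0]]}}

```text
t: 5.62
position: [0.45, 0.2472, 0.2208]
tool_rot: [2.392, 2.035, 0.002]
ft_force: [-0.3, -0.7, 0.3]
finger_gap: 0.851
grip_force: 0.0
```

Run:
```python
from h import *
p,P=cloud('wrist');cv2.imwrite('pics/w2.png',p)
b=([.38,.18],[.52,.36])
rect('stand',P,*b,.008,.016);rect('clip',P,*b,.064,.13);rect('cliptop',P,*b,.1,.13);rect('mid',P,*b,.064,.085)
for r in mark_of('wrist','clip_pivot')[:2]: print(r, ray_z('wrist',r['at'],.072))
print(sense()['finger_gap'])
go([.45,.2703,.10],80.5,4)
```

```text
stand 2713 [0.4523 0.2791 0.0119] [array([449.7, 266.3]), array([69.4, 70.4]), np.float64(80.5)]
clip 1286 [0.4496 0.2724 0.0881] [array([450.7, 271.3]), array([22. , 41.6]), np.float64(79.6)]
cliptop 444 [0.4371 0.2719 0.1106] [array([450.7, 271.3]), array([20. , 41.6]), np.float64(79.9)]
mid 599 [0.4499 0.2726 0.076 ] [array([447.5, 271.9]), array([21.9, 32.7]), np.float64(79.9)]
{'at': [314.2, 171.0], 'conf': 0.95} [0.44942614 0.27288635 0.072     ]
0.8522391122053852
yaw 80.8 tilt [ 0.001  0.    -1.   ] turn units 0.05 shift units total [ 0.566 -0.096  3.016] rows 4 each [ 0.141 -0.024  0.754]
```

View pics/w2.png

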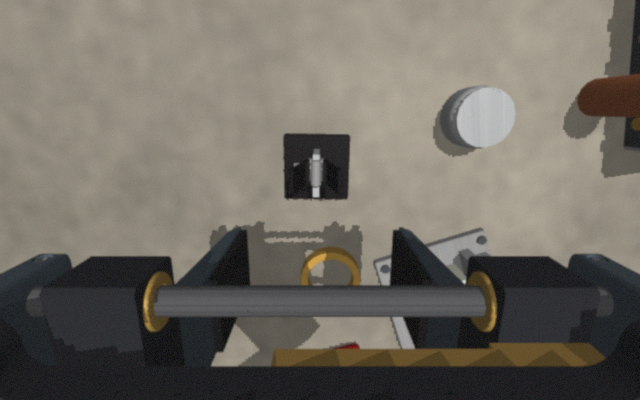

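Request:
{"fn": "servo_tool", "kwargs": {"deltas": [[0.15,0.3,-0.04,0.1,0,0,0],[0.15,0.29,-0.04,0.4,0,0,0.05],[0.15,0,0,0.8,0,0,0],[0.15,0,0,0.8,0,0,0],[0.15,0,0,0.6,0,0,0],[0.15,0,0,0.3,0,0,0],[0.15,0,0,0,0,0,0],[0.15,0,0,0,0,0,0]]}}

```text
t: 6.38
position: [0.4498, 0.2727, 0.0997]
tool_rot: [-2.396, -2.032, 0.001]
ft_force: [0.5, 0.0, -0.4]
finger_gap: 0.851
grip_force: 0.0
```

Request:
{"fn": "servo_tool", "kwargs": {"deltas": [[0.9,0,0,0,0,0,0],[0.9,0,0,0,0,0,0],[0.9,0,0,0,0,0,0],[0.9,0,0,0,0,0,0],[0.9,0,0,0,0,0,0],[0.9,0,0,0,0,0,0],[0.9,0,0,0,0,0,0],[0.9,0,0,0,0,0,0],[0.9,0,0,0,0,0,0],[0.9,0,0,0,0,0,0],[0.9,0,0,0,0,0,0],[0.9,0,0,0,0,0,0]], "newtons": 20}}

```text
t: 7.38
position: [0.4496, 0.2726, 0.1001]
tool_rot: [2.395, 2.033, -0.0]
ft_force: [-0.8, 0.2, -1.3]
finger_gap: 0.262
grip_force: 20.0
```

Run:
```python
from h import *
s=sense();print(s['position'],s['finger_gap'],s['grip_force'],s['ft_force'])
p,P=cloud('wrist');cv2.imwrite('pics/w3.png',p)
```

```text
[0.44956077 0.27257685 0.10005653] 0.2615625257826362 19.98971164226532 [-0.75813005  0.21814437 -1.32549634]
```

View pics/w3.png

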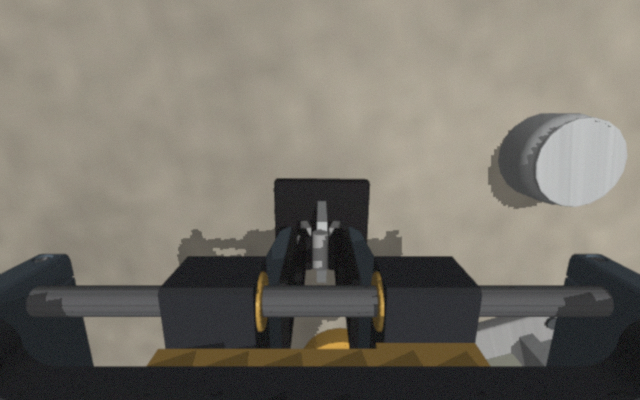

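Request:
{"fn": "servo_tool", "kwargs": {"deltas": [[0.9,0,0,-0.1,0,0,0],[0.9,0,0,-0.2,0,0,0],[0.9,0,0,-0.3,0,0,0],[0.9,0,0,-0.4,0,0,0],[0.9,0,0,-0.5,0,0,0],[0.9,0,0,-0.5,0,0,0],[0.9,0,0,-0.4,0,0,0],[0.9,0,0,-0.2,0,0,0],[0.9,0,0,0,0,0,-1],[0.9,0,0,0,0,0,-1],[0.9,0,0,0,0,0,-1],[0.9,0,0,0,0,0,-0.15]]}}

```text
t: 8.43
position: [0.4494, 0.2725, 0.2042]
tool_rot: [2.026, 2.401, -0.0]
ft_force: [-0.5, -0.1, 0.1]
finger_gap: 0.261
grip_force: 20.0
```

Run:
```python
from h import *
p,P=cloud('wrist');cv2.imwrite('pics/w4.png',p);p,_=camera('scene');cv2.imwrite('pics/s4.png',p[60:300,200:560].repeat(2,0).repeat(2,1))
s=sense();print(s['position'],s['finger_gap'],s['ft_force'])
go([.6198,.0235,.20],99.2,10)
```

```text
[0.44945482 0.27250797 0.20408355] 0.2613225957757427 [ 0.02593287  0.60139588 -0.76461975]
yaw 99.4 tilt [-0. -0. -1.] turn units 0.03 shift units total [-6.826  3.209  0.102] rows 10 each [-0.683  0.321  0.01 ]
```

View pics/s4.png

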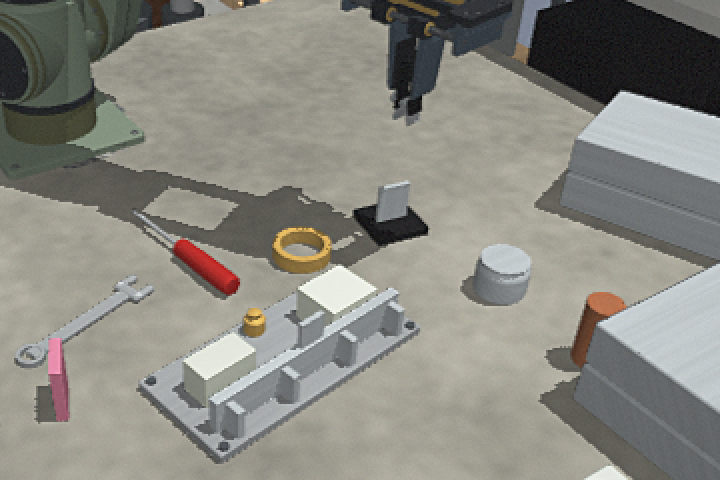

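Request:
{"fn": "servo_tool", "kwargs": {"deltas": [[0.9,-0.3,0.14,0,0,0,0.03],[0.9,-0.7,0.33,0,0,0,0],[0.9,-0.8,0.38,0,0,0,0],[0.9,-0.8,0.38,0,0,0,0],[0.9,-0.8,0.38,0,0,0,0],[0.9,-0.8,0.38,0,0,0,0],[0.9,-0.8,0.38,0,0,0,0],[0.9,-0.8,0.38,0,0,0,0],[0.9,-0.69,0.32,0,0,0,0],[0.9,-0.3,0.14,0,0,0,0],[0.9,0,0,0,0,0,0],[0.9,0,0,0,0,0,0]]}}

```text
t: 9.53
position: [0.6201, 0.0255, 0.2037]
tool_rot: [-2.035, -2.391, 0.001]
ft_force: [-0.6, -0.2, -1.1]
finger_gap: 0.265
grip_force: 20.0
```

Run:
```python
from h import *
s=sense();print(s['position'],s['finger_gap'],s['ft_force'])
go([.6198-.0002,.0235+.0013,.122-.004],99.3)
p,P=cloud('wrist');cv2.imwrite('pics/w5.png',p[:,160:480].repeat(2,1).repeat(2,0)[:600])
B=P.copy();a=np.radians(9.3);c=np.array([.5841,.0177]);X=np.array([np.cos(a),np.sin(a)]);Y=np.array([-np.sin(a),np.cos(a)])
B[...,0]=(P[...,:2]-c)@X;B[...,1]=(P[...,:2]-c)@Y
rect('tabB',B,[.02,-.03],[.05,.03],.076,.088)
rect('clip',B,[.0,-.03],[.07,.03],.16,.21)
rect('pivot',B,[.0,-.03],[.07,.03],.165,.182)
```

```text
[0.62008579 0.02547813 0.20367427] 0.2646993613797033 [-0.59486313 -0.1995119  -1.13573822]
yaw 99.2 tilt [-0.001  0.001 -1.   ] turn units -0.01 shift units total [-0.017 -0.012  2.142] rows 3 each [-0.006 -0.004  0.714]
tabB 249 [0.0362 0.0005 0.082 ] [array([36.2,  0. ]), array([29.6,  5.1]), np.float64(89.9)]
clip 2574 [0.037  0.0105 0.1821] [array([36.8,  4.9]), array([30.7, 44.5]), np.float64(89.7)]
pivot 1185 [0.037  0.004  0.1755] [array([36.6,  0.9]), array([26.1, 22.5]), np.float64(0.8)]
```

View pics/w5.png

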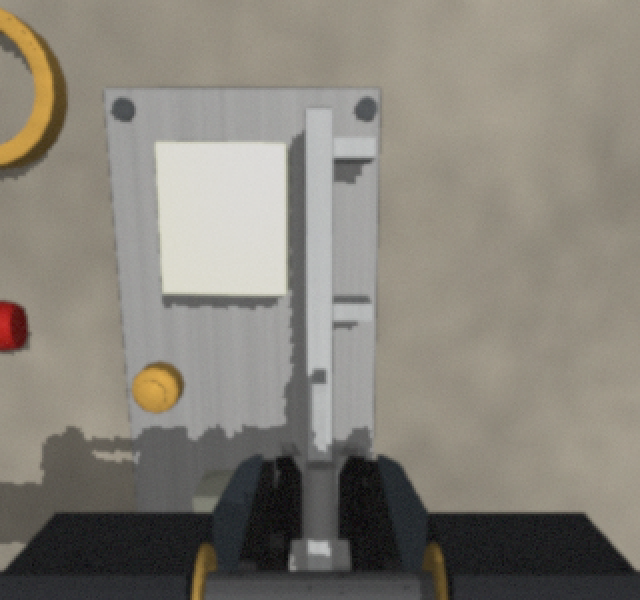

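Request:
{"fn": "servo_tool", "kwargs": {"deltas": [[0.9,-0.02,-0.01,0.2,0,0,0],[0.9,0,0,0.4,0,0,0],[0.9,0,0,0.5,0,0,0],[0.9,0,0,0.4,0,0,0],[0.9,0,0,0.3,0,0,0],[0.9,0,0,0.2,0,0,0],[0.9,0,0,0.1,0,0,0],[0.9,0,0,0.04,0,0,0],[0.9,0,0,0,0,0,0],[0.9,0,0,0,0,0,0]]}}

```text
t: 10.42
position: [0.6204, 0.0251, 0.1192]
tool_rot: [2.032, 2.395, 0.002]
ft_force: [-0.9, -0.5, 0.5]
finger_gap: 0.261
grip_force: 20.0
```

Request:
{"fn": "servo_tool", "kwargs": {"deltas": [[0.72,0,0,0.02,0,0,0],[0.7,0,0,0,0,0,0],[0.67,0,0,0,0,0,0],[0.64,0,0,0,0,0,0],[0.61,0,0,0,0,0,0],[0.58,0,0,0,0,0,0],[0.55,0,0,0,0,0,0],[0.5,0,0,0,0,0,0],[0.4,0,0,0,0,0,0],[0.3,0,0,0,0,0,0],[0.2,0,0,0,0,0,0],[0.2,0,0,0,0,0,0]]}}

```text
t: 11.42
position: [0.6203, 0.0246, 0.1178]
tool_rot: [2.033, 2.395, 0.0]
ft_force: [-0.2, -0.8, 0.6]
finger_gap: 0.761
grip_force: 0.0
```

Request:
{"fn": "servo_tool", "kwargs": {"deltas": [[0.2,0,0,-0.2,0,0,0],[0.2,0,0,-0.5,0,0,0],[0.2,0,0,-0.8,0,0,0],[0.2,0,0,-0.8,0,0,0],[0.2,0,0,-0.5,0,0,0],[0.2,0,0,-0.2,0,0,0],[0.2,0,0,0,0,0,0],[0.2,0,0,0,0,0,0]]}}

```text
t: 12.08
position: [0.6197, 0.0246, 0.2372]
tool_rot: [-2.033, -2.395, 0.001]
ft_force: [-0.4, 0.4, -0.2]
finger_gap: 0.8
grip_force: 0.0
```

Run:
```python
from h import *
for n in('wrist','scene','top'):
    p,P=cloud(n)
    B=P.copy();a=np.radians(9.3);c=np.array([.5841,.0177]);X=np.array([np.cos(a),np.sin(a)]);Y=np.array([-np.sin(a),np.cos(a)])
    B[...,0]=(P[...,:2]-c)@X;B[...,1]=(P[...,:2]-c)@Y
    m=(np.abs(B[...,0]-.036)<.03)&(np.abs(B[...,1])<.03)&(B[...,2]>.086)&(B[...,2]<.15)
    print(n,m.sum(),'ztop',np.round(np.percentile(B[m][:,2],[1,50,90,98,99.5]),4) if m.any() else '')
    rect('cliptop',B,[.0,-.03],[.08,.03],.122,.15); rect('thin',B,[-.06,-.13],[.026,-.03],.046,.058); rect('thick',B,[-.06,.03],[.026,.13],.046,.058)
    print([ (np.round(r['at']),round(r['conf'],2)) for r in mark_of(n,'clip_pivot')[:1]])
    if n=='scene': cv2.imwrite('pics/s6.png',cv2.resize(p[170:310,250:440],None,fx=4,fy=4))
go([.4855,-.3088,.20],84)
```

```text
wrist 1237 ztop [0.0882 0.1047 0.1281 0.129  0.1294]
cliptop 331 [0.0204 0.0006 0.1277] [array([36.4,  0.3]), array([20.1, 41.8]), np.float64(89.3)]
thin 1726 [-0.007  -0.0754  0.052 ] [array([ -7.3, -77.4]), array([59.5, 36.1]), np.float64(89.9)]
thick 4043 [-0.0052  0.0813  0.052 ] [array([-5.4, 79.6]), array([64. , 55.7]), np.float64(89.1)]
[(array([321., 200.]), 0.84)]
scene 341 ztop [0.0867 0.1065 0.1259 0.1282 0.129 ]
cliptop 63 [ 0.0203 -0.0004  0.1261] [array([36.2, -1.5]), array([43.9, 20.4]), np.float64(2.8)]
thin 476 [-0.0056 -0.0827  0.0512] [array([ -7.9, -80.6]), array([38.6, 66.3]), np.float64(0.5)]
thick 442 [-0.0009  0.0839  0.0513] [array([-5.7, 79.8]), array([66.3, 58.5]), np.float64(88.5)]
[(array([360., 215.]), 0.84)]
top 0 ztop 
cliptop 0
thin 247 [-0.0114 -0.0914  0.0509] [array([ -7.7, -85.3]), array([53.1, 36.5]), np.float64(88.5)]
thick 0
[]
yaw 99.3 tilt [-0.002 -0.    -1.   ] turn units 2.56 shift units total [-8.64  -2.464  0.919] rows 9 each [-0.96  -0.274  0.102]
```

View pics/s6.png

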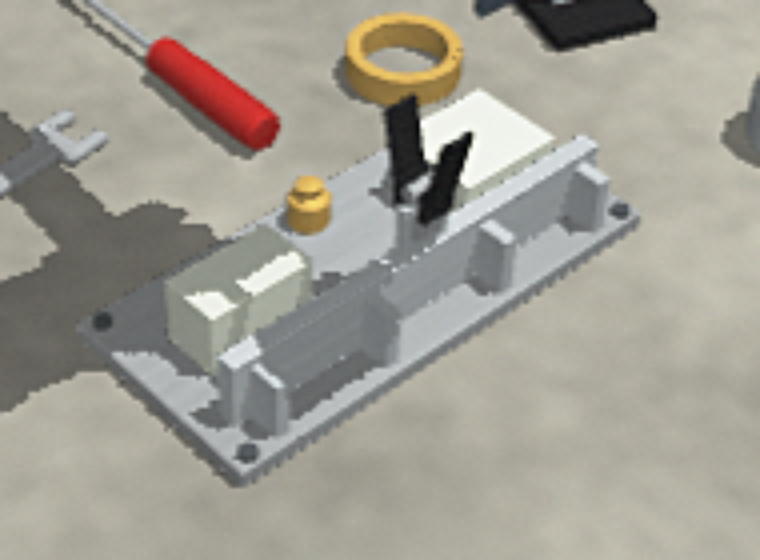

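Request:
{"fn": "servo_tool", "kwargs": {"deltas": [[0.2,0,0,0,0,0,1],[0.2,0,0,0,0,0,1],[0.2,0,0,0,0,0,0.56],[0.2,-0.96,-0.27,0.1,0,0,0],[0.2,-0.96,-0.27,0.1,0,0,0],[0.2,-0.96,-0.27,0.1,0,0,0],[0.2,-0.96,-0.27,0.1,0,0,0],[0.2,-0.96,-0.27,0.1,0,0,0],[0.2,-0.96,-0.27,0.1,0,0,0],[0.2,-0.96,-0.27,0.1,0,0,0],[0.2,-0.96,-0.27,0.1,0,0,0],[0.2,-0.96,-0.27,0.1,0,0,0]]}}

```text
t: 13.38
position: [0.4861, -0.3105, 0.2012]
tool_rot: [-2.335, -2.102, 0.0]
ft_force: [1.0, 0.2, 0.5]
finger_gap: 0.802
grip_force: 0.0
```

Request:
{"fn": "servo_tool", "kwargs": {"deltas": [[0.4,0,0,0,0,0,0],[0.4,0,0,0,0,0,0],[0.4,0,0,0,0,0,0],[0.4,0,0,0,0,0,0]]}}

```text
t: 13.72
position: [0.4878, -0.3078, 0.2017]
tool_rot: [-2.333, -2.103, -0.001]
ft_force: [1.8, 0.1, 0.1]
finger_gap: 0.601
grip_force: 0.0
```

Run:
```python
from h import *
p,P=cloud('wrist')
b=([.42,-.38],[.56,-.23])
rect('spacer',P,*b,.055,.08);rect('rack',P,*b,.024,.035)
print(sense()['finger_gap'])
go([.4858,-.3090,.068],84.2)
p,P=cloud('scene')
B=P.copy();a=np.radians(9.3);c=np.array([.5841,.0177]);X=np.array([np.cos(a),np.sin(a)]);Y=np.array([-np.sin(a),np.cos(a)])
B[...,0]=(P[...,:2]-c)@X;B[...,1]=(P[...,:2]-c)@Y
rect('cliptop',B,[.0,-.03],[.08,.03],.11,.15)
```

```text
spacer 796 [ 0.4868 -0.3067  0.0709] [array([ 486.7, -309.3]), array([50.1, 11.4]), np.float64(83.9)]
rack 4038 [ 0.489  -0.3038  0.03  ] [array([ 486.8, -309.5]), array([90.4, 54.7]), np.float64(82.8)]
0.5970716937575082
yaw 84.1 tilt [ 0.  0. -1.] turn units -0.02 shift units total [-0.04  -0.05   3.345] rows 4 each [-0.01  -0.012  0.836]
cliptop 147 [ 0.0218 -0.0017  0.1203] [array([35.7, -1.3]), array([21.2, 44.1]), np.float64(88.9)]
```

Request:
{"fn": "servo_tool", "kwargs": {"deltas": [[0.4,-0.04,-0.03,0.5,0,0,0],[0.4,0,0,0.8,0,0,0],[0.4,0,0,0.8,0,0,0],[0.4,0,0,0.6,0,0,0],[0.4,0,0,0.4,0,0,0],[0.4,0,0,0.24,0,0,0],[0.4,0,0,0,0,0,0],[0.4,0,0,0,0,0,0]]}}

```text
t: 14.48
position: [0.4866, -0.31, 0.0685]
tool_rot: [2.333, 2.103, 0.0]
ft_force: [-0.8, -0.8, -1.0]
finger_gap: 0.601
grip_force: 0.0
```

Request:
{"fn": "servo_tool", "kwargs": {"deltas": [[1,0,0,0,0,0,0],[1,0,0,0,0,0,0],[1,0,0,0,0,0,0],[1,0,0,0,0,0,0],[1,0,0,0,0,0,0],[1,0,0,0,0,0,0],[1,0,0,0,0,0,0],[1,0,0,0,0,0,0],[1,0,0,0,0,0,0],[1,0,0,0,0,0,0]], "newtons": 40}}

```text
t: 15.32
position: [0.486, -0.3105, 0.0683]
tool_rot: [2.335, 2.102, -0.0]
ft_force: [-0.4, -0.2, 1.4]
finger_gap: 0.132
grip_force: 40.0
```

Run:
```python
from h import *
s=sense();print(s['position'],s['finger_gap']*91,s['grip_force'],s['ft_force'])
```

```text
[ 0.48596273 -0.31047627  0.06831578] 11.997550340621437 39.99062418937683 [-0.42383398 -0.2167438   1.36922407]
```

Request:
{"fn": "servo_tool", "kwargs": {"deltas": [[1,0,0,-0.1,0,0,0],[1,0,0,-0.2,0,0,0],[1,0,0,-0.4,0,0,0],[1,0,0,-0.6,0,0,0],[1,0,0,-0.8,0,0,0],[1,0,0,-0.7,0,0,0],[1,0,0,-0.4,0,0,0],[1,0,0,-0.1,0,0,-0.55],[1,0,0,0,0,0,-1],[1,0,0,0,0,0,-1],[1,0,0,0,0,0,0],[1,0,0,0,0,0,0]]}}

```text
t: 16.32
position: [0.4857, -0.3102, 0.2002]
tool_rot: [-2.037, -2.391, 0.0]
ft_force: [-0.4, 0.9, -2.9]
finger_gap: 0.13
grip_force: 40.0
```

Run:
```python
from h import *
s=sense();print(s['position'],s['finger_gap']*91,s['ft_force'])
go([.6174,-.0589,.20],99.3,10)
```

```text
[ 0.48565435 -0.31018876  0.20019744] 11.842272127866005 [-0.39369392  0.85831437 -2.9299846 ]
yaw 99.1 tilt [-0.  0. -1.] turn units -0.03 shift units total [5.667e+00 4.266e+00 5.000e-03] rows 10 each [0.567 0.427 0.001]
```

Request:
{"fn": "servo_tool", "kwargs": {"deltas": [[1,0.3,0.22,0,0,0,-0.03],[1,0.6,0.45,0,0,0,0],[1,0.7,0.53,0,0,0,0],[1,0.7,0.53,0,0,0,0],[1,0.7,0.53,0,0,0,0],[1,0.7,0.53,0,0,0,0],[1,0.7,0.53,0,0,0,0],[1,0.6,0.45,0,0,0,0],[1,0.45,0.34,0,0,0,0],[1,0.22,0.16,0,0,0,0],[1,0,0,0,0,0,0],[1,0,0,0,0,0,0]]}}

```text
t: 17.32
position: [0.6167, -0.059, 0.1998]
tool_rot: [-2.031, -2.397, 0.003]
ft_force: [-0.7, 0.1, -1.8]
finger_gap: 0.131
grip_force: 40.0
```

Request:
{"fn": "servo_tool", "kwargs": {"deltas": [[1,0,0,0.3,0,0,0],[1,0,0,0.5,0,0,0],[1,0,0,0.4,0,0,0],[1,0,0,0.2,0,0,0],[1,0,0,0,0,0,0],[1,0,0,0,0,0,0]]}}

```text
t: 17.82
position: [0.6168, -0.0597, 0.1443]
tool_rot: [-2.033, -2.395, 0.001]
ft_force: [1.0, -0.1, -2.9]
finger_gap: 0.128
grip_force: 40.0
```

```bash
cat >> h.py <<'E'
def bed(P):
    B=P.copy();a=np.radians(9.3);c=np.array([.5841,.0177]);X=np.array([np.cos(a),np.sin(a)]);Y=np.array([-np.sin(a),np.cos(a)])
    B[...,0]=(P[...,:2]-c)@X;B[...,1]=(P[...,:2]-c)@Y
    return B
E
python3 - <<'E'
from h import *
s=sense();print(s['position'],bed(s['position'][None]),s['finger_gap']*91,s['ft_force'])
go([.6174,-.0589,.0745],99.3)
for n in('wrist','scene'):
    p,P=cloud(n);B=bed(P);print(n)
    rect('spacer low',B,[-.02,-.12],[.05,-.04],.092,.106)
    rect('thin',B,[-.06,-.13],[.026,-.03],.046,.058);rect('fence',B,[.026,-.13],[.05,.14],.048,.056)
    rect('cliptop',B,[.0,-.03],[.08,.03],.122,.15)
    cv2.imwrite(f'pics/{n}7.png',cv2.resize(p[120:310,220:440],None,fx=3,fy=3))
E
```

```text
[ 0.61684311 -0.0597366   0.14433438] [[ 0.01979867 -0.08171016  0.14433438]] 11.662847207475627 [ 1.02117994 -0.10900613 -2.92880893]
yaw 99.4 tilt [-0. -0. -1.] turn units 0.01 shift units total [0.019 0.018 1.746] rows 2 each [0.009 0.009 0.873]
wrist
spacer low 117 [ 0.02   -0.0557  0.0997] [array([ 19.7, -56. ]), array([11.8,  1.9]), np.float64(2.7)]
thin 3350 [-0.0096 -0.0733  0.052 ] [array([ -7.6, -80.1]), array([64.1, 36. ]), np.float64(89.5)]
fence 3141 [ 0.0361 -0.0198  0.052 ] [array([ 36.5, -14.8]), array([ 12.1, 156.6]), np.float64(0.0)]
cliptop 1015 [0.0524 0.     0.1277] [array([36.5, -0.1]), array([41.8, 19.8]), np.float64(0.1)]
scene
spacer low 136 [ 0.0257 -0.0854  0.0992] [array([ 25.7, -82.2]), array([50.2, 11.8]), np.float64(77.5)]
thin 337 [ 0.0004 -0.0926  0.0511] [array([ -7.3, -80.9]), array([65.6, 37.4]), np.float64(89.7)]
fence 585 [ 0.0375 -0.0201  0.0511] [array([36.8, -0.5]), array([250.,  15.]), np.float64(89.6)]
cliptop 27 [ 0.0555 -0.0016  0.1266] [array([54. , -1.4]), array([ 5.9, 18.9]), np.float64(4.3)]
```

View pics/scene7.png

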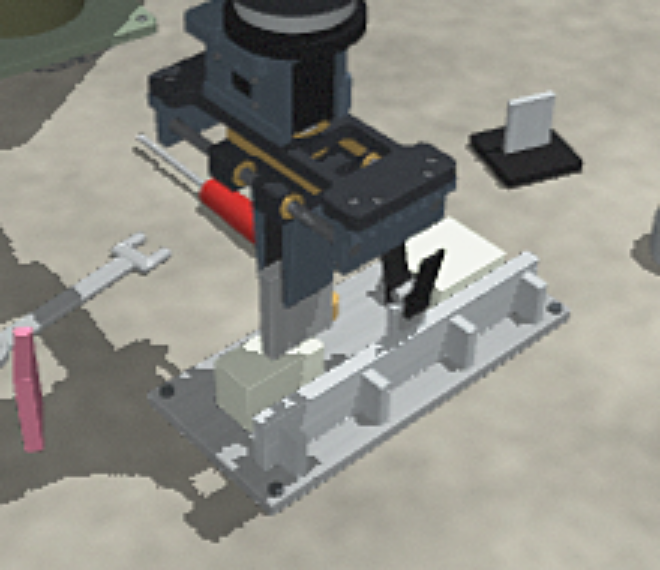

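Request:
{"fn": "servo_tool", "kwargs": {"deltas": [[1,0.01,0.02,0.2,0,0,0],[1,0,0,0.3,0,0,0],[1,0,0,0.3,0,0,0],[1,0,0,0.3,0,0,0],[1,0,0,0.3,0,0,0],[1,0,0,0.2,0,0,0],[1,0,0,0.1,0,0,0],[1,0,0,0,0,0,0],[1,0,0,0,0,0,0]]}}

```text
t: 18.67
position: [0.6182, -0.0581, 0.0765]
tool_rot: [2.03, 2.397, 0.001]
ft_force: [-0.2, -0.3, -3.1]
finger_gap: 0.128
grip_force: 40.0
```

Request:
{"fn": "servo_tool", "kwargs": {"deltas": [[1,0,0,0.02,0,0,0],[1,0,0,0.02,0,0,0],[1,0,0,0,0,0,0],[1,0,0,0,0,0,0]]}}

```text
t: 19.0
position: [0.618, -0.0581, 0.0749]
tool_rot: [2.03, 2.397, 0.0]
ft_force: [-0.7, -1.2, -3.0]
finger_gap: 0.13
grip_force: 40.0
```

Request:
{"fn": "servo_tool", "kwargs": {"deltas": [[1,0,0,0.02,0,0,0],[1,0,0,0.01,0,0,0],[1,0,0,0,0,0,0],[1,0,0,0,0,0,0]]}}

```text
t: 19.33
position: [0.6182, -0.0581, 0.0743]
tool_rot: [2.03, 2.396, 0.001]
ft_force: [-1.6, 0.1, 4.6]
finger_gap: 0.128
grip_force: 40.0
```

Request:
{"fn": "servo_tool", "kwargs": {"deltas": [[0.84,0,0,0,0,0,0],[0.8,0,0,0,0,0,0],[0.75,0,0,0,0,0,0],[0.7,0,0,0,0,0,0],[0.65,0,0,0,0,0,0],[0.6,0,0,0,0,0,0],[0.6,0,0,0,0,0,0],[0.6,0,0,-0.1,0,0,0],[0.6,0,0,-0.3,0,0,0],[0.6,0,0,-0.5,0,0,0],[0.6,0,0,-0.7,0,0,0],[0.6,0,0,-0.7,0,0,0]]}}

```text
t: 20.33
position: [0.6173, -0.058, 0.166]
tool_rot: [-2.03, -2.396, 0.002]
ft_force: [0.4, -0.0, -0.2]
finger_gap: 0.4
grip_force: 0.0
```

Request:
{"fn": "servo_tool", "kwargs": {"deltas": [[1,0,0,-0.5,0,0,0],[1,0,0,-0.2,0,0,0],[1,0,0,0,0,0,0],[1,0,0,0,0,0,0]]}}

```text
t: 20.67
position: [0.6175, -0.058, 0.1928]
tool_rot: [-2.03, -2.397, 0.001]
ft_force: [-0.0, -0.1, -0.8]
finger_gap: 0.142
grip_force: 0.0
```

Run:
```python
from h import *
s=sense();print(s['position'],s['finger_gap'],s['ft_force'])
for n in('wrist','scene'):
    p,P=cloud(n);B=bed(P);print(n)
    rect('spacer top',B,[-.02,-.12],[.05,-.04],.07,.085)
    rect('thin',B,[-.06,-.13],[.026,-.03],.046,.056)
    m=(np.abs(B[...,0]+.045)<.03)&(np.abs(B[...,1])<.03)&(B[...,2]>.022)&(B[...,2]<.045); print('brass',np.round(np.median(B[m],0),3))
    cv2.imwrite(f'pics/{n}8.png',cv2.resize(p[120:310,220:440],None,fx=3,fy=3))
a=np.radians(9.3);t=np.array([.5841,.0177])+-.056*np.array([np.cos(a),np.sin(a)])-.080*np.array([-np.sin(a),np.cos(a)]);print(t)
go([*t,s['position'][2]],99.3)
```

```text
[ 0.61746811 -0.05804015  0.19279206] 0.14210882802089883 [-0.02578718 -0.10516184 -0.83447306]
wrist
spacer top 841 [ 0.0218 -0.0775  0.0769] [array([ 21.8, -79. ]), array([49.8, 11.4]), np.float64(90.0)]
thin 2735 [-0.0075 -0.0768  0.052 ] [array([ -0. , -79.9]), array([63.6, 50.6]), np.float64(89.8)]
brass [-0.043 -0.001  0.031]
scene
spacer top 168 [ 0.0234 -0.0808  0.0754] [array([ 21.5, -79.5]), array([13.3, 51.8]), np.float64(1.2)]
thin 346 [-0.0105 -0.0933  0.0512] [array([ -0.6, -81.4]), array([63.7, 52.8]), np.float64(89.8)]
brass [-0.042 -0.005  0.03 ]
[ 0.54176439 -0.07029827]
yaw 99.5 tilt [-0.003  0.    -1.   ] turn units 0.03 shift units total [-1.000e-03 -1.903e+00 -2.700e-02] rows 2 each [-0.001 -0.951 -0.013]
```

View pics/scene8.png

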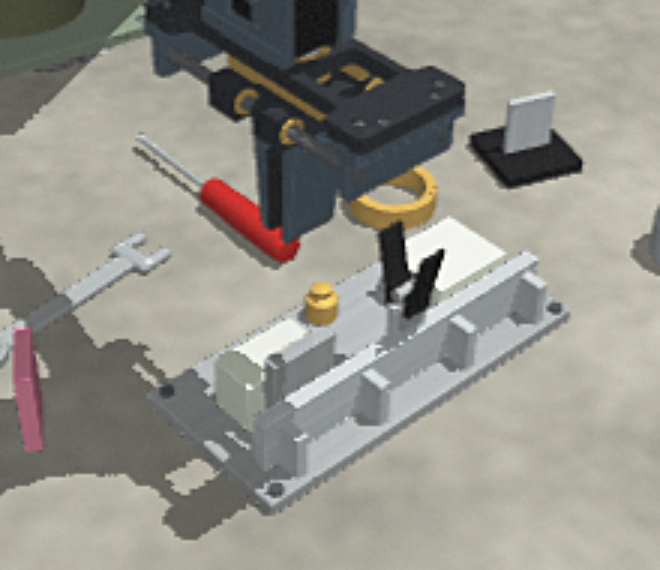

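Request:
{"fn": "servo_tool", "kwargs": {"deltas": [[1,0,-0.4,0,0,0,0],[1,0,-0.7,0,0,0,0],[1,0,-0.6,0,0,0,0.03],[1,0,-0.2,0.4,0,0,0],[1,0,0,0.7,0,0,0],[1,0,0,0.8,0,0,0],[1,0,0,0.8,0,0,0],[1,0,0,0.6,0,0,0],[1,0,0,0.4,0,0,0],[1,0,0,0.2,0,0,0],[1,0,0,0,0,0,0],[1,0,0,0,0,0,0]], "newtons": 40}}

```text
t: 21.77
position: [0.5427, -0.0705, 0.0369]
tool_rot: [-2.034, -2.393, 0.001]
ft_force: [0.5, -1.2, 0.7]
finger_gap: 0.003
grip_force: 0.0
```

Run:
```python
from h import *
s=sense();print(s['position'],bed(s['position'][None]),s['finger_gap'],s['ft_force'])
for n in('wrist','scene'):
    p,P=cloud(n);B=bed(P);print(n)
    rect('thin',B,[-.03,-.13],[.015,-.03],.048,.055);rect('spacer top',B,[-.02,-.12],[.05,-.04],.07,.082)
    cv2.imwrite(f'pics/{n}9.png',cv2.resize(p[120:310,220:440],None,fx=3,fy=3))
```

```text
[ 0.54273639 -0.07051478  0.03692292] [[-0.05507576 -0.08037074  0.03692292]] 0.002629000095211767 [ 0.51525029 -1.15361498  0.68806961]
wrist
thin 5523 [-0.0024 -0.0621  0.052 ] [array([ -5.3, -80.3]), array([64.8, 40.7]), np.float64(90.0)]
spacer top 3302 [ 0.019  -0.0815  0.0767] [array([ 20.9, -78.5]), array([13.3, 50.3]), np.float64(0.2)]
scene
thin 223 [-0.0089 -0.0985  0.0513] [array([ -6.3, -81.2]), array([64.3, 38.1]), np.float64(87.6)]
spacer top 162 [ 0.0234 -0.0817  0.0759] [array([ 21.3, -80.6]), array([13.6, 51.2]), np.float64(1.4)]
```

View pics/scene9.png

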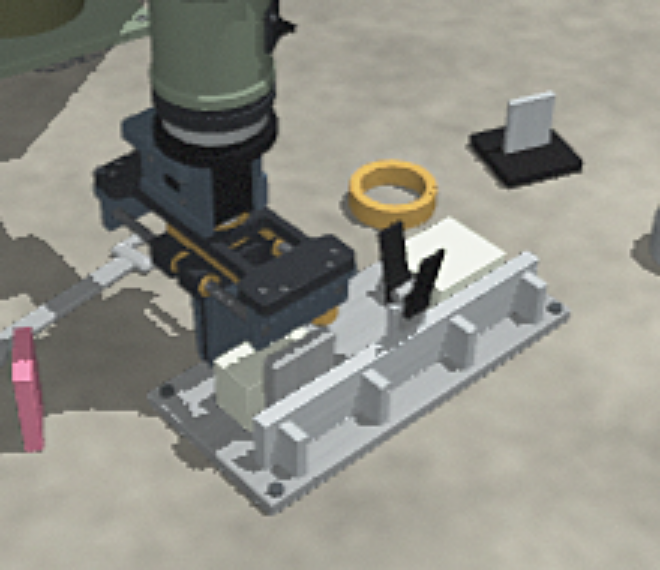

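Request:
{"fn": "servo_tool", "kwargs": {"deltas": [[1,0,0.1,0,0,0,0],[1,0,0.1,0,0,0,0],[1,0,0.05,0,0,0,0],[1,0,0.05,0,0,0,0],[1,0,0.05,0,0,0,0],[1,0,0.03,0,0,0,0],[1,0,0.03,0,0,0,0],[1,0,0.03,0,0,0,0],[1,0,0.03,0,0,0,0],[1,0,0.03,0,0,0,0]]}}

```text
t: 22.7
position: [0.5622, -0.0673, 0.0373]
tool_rot: [-2.034, -2.393, 0.001]
ft_force: [-1.5, -0.8, -0.3]
finger_gap: 0.003
grip_force: 0.7
```

Request:
{"fn": "servo_tool", "kwargs": {"deltas": [[1,0,0.03,0,0,0,0],[1,0,0.03,0,0,0,0],[1,0,0,0,0,0,0]]}}

```text
t: 22.95
position: [0.5652, -0.0669, 0.0373]
tool_rot: [2.034, 2.394, 0.0]
ft_force: [-0.3, -0.1, -1.1]
finger_gap: 0.005
grip_force: 0.3
```

Request:
{"fn": "servo_tool", "kwargs": {"deltas": [[1,0,0.02,0,0,0,0],[1,0,0.02,0,0,0,0],[1,0,0.02,0,0,0,0],[1,0,0,0,0,0,0]]}}

```text
t: 23.28
position: [0.5672, -0.0665, 0.0373]
tool_rot: [-2.034, -2.394, 0.001]
ft_force: [-2.1, -0.0, 0.7]
finger_gap: 0.005
grip_force: 1.3
```

```bash
cat > chk.py <<'E'
from h import *
s=sense();print(s['position'],bed(s['position'][None]),s['finger_gap'],s['ft_force'])
for n in('wrist','scene'):
    p,P=cloud(n);B=bed(P);print(n)
    rect('thin',B,[-.03,-.13],[.025,-.03],.048,.055);rect('spacer top',B,[-.02,-.12],[.05,-.04],.07,.082)
    rect('cliptop',B,[.0,-.03],[.08,.03],.122,.15); rect('thick',B,[-.06,.03],[.026,.13],.046,.058)
E
python3 chk.py
```

```text
[ 0.56718854 -0.06651224  0.0372863 ] [[-0.03029819 -0.08037237  0.0372863 ]] 0.004934462619403586 [-2.12670078 -0.00320377  0.69770457]
wrist
thin 3728 [ 0.0007 -0.0565  0.052 ] [array([ -2. , -57.6]), array([27.1, 50.6]), np.float64(75.5)]
spacer top 3053 [ 0.0217 -0.0814  0.0767] [array([ 22.9, -78.8]), array([50.3, 12.4]), np.float64(89.9)]
cliptop 4702 [0.0162 0.0004 0.1276] [array([17.1, -0.1]), array([ 6.3, 20.1]), np.float64(1.7)]
thick 0
scene
thin 213 [-0.0067 -0.1001  0.0512] [array([  -6.7, -100.1]), array([32.6, 51.4]), np.float64(50.2)]
spacer top 40 [-0.     -0.0978  0.0742] [array([  5. , -90.6]), array([27.8, 48.9]), np.float64(88.3)]
cliptop 62 [ 0.0207 -0.0013  0.1262] [array([35.8, -0.9]), array([43.3, 19.9]), np.float64(0.1)]
thick 443 [-0.0007  0.0844  0.0513] [array([-5.7, 79. ]), array([65.1, 58.5]), np.float64(88.9)]
```

Request:
{"fn": "servo_tool", "kwargs": {"deltas": [[1,0,0.02,0,0,0,0],[1,0,0.02,0,0,0,0],[1,0,0,0,0,0,0]]}}

```text
t: 23.63
position: [0.5683, -0.0663, 0.0373]
tool_rot: [-2.033, -2.393, 0.002]
ft_force: [-4.8, -1.5, 2.8]
finger_gap: -0.002
grip_force: 2.4
```

Request:
{"fn": "servo_tool", "kwargs": {"deltas": [[1,0,0.02,0,0,0,0],[1,0,0.01,0,0,0,0],[1,0,0,0,0,0,0]]}}

```text
t: 23.88
position: [0.5683, -0.0663, 0.0373]
tool_rot: [-2.032, -2.392, 0.004]
ft_force: [-7.0, -2.7, 5.0]
finger_gap: 0.003
grip_force: 3.9
```

Request:
{"fn": "servo_tool", "kwargs": {"deltas": [[1,0,0.03,0,0,0,0],[1,0,0.03,0,0,0,0],[1,0,0,0,0,0,0],[1,0,0,0,0,0,0]]}}

```text
t: 24.22
position: [0.5684, -0.0663, 0.0373]
tool_rot: [-2.029, -2.39, 0.01]
ft_force: [-12.5, -3.4, 10.3]
finger_gap: -0.0
grip_force: 7.0
```

Request:
{"fn": "servo_tool", "kwargs": {"deltas": [[1,0,0.03,0,0,0,0],[1,0,0.03,0,0,0,0],[1,0,0,0,0,0,0],[1,0,0,0,0,0,0]]}}

```text
t: 24.55
position: [0.5684, -0.0663, 0.0373]
tool_rot: [-2.027, -2.388, 0.016]
ft_force: [-18.7, -5.8, 14.1]
finger_gap: 0.001
grip_force: 10.0
```

```bash
python3 chk.py
```

```text
[ 0.56835957 -0.06628725  0.03730265] [[-0.02910619 -0.08033959  0.03730265]] 0.00102446266161154 [-18.74878858  -5.77489763  14.10152315]
wrist
thin 3662 [ 0.0017 -0.0564  0.052 ] [array([ -2. , -57.3]), array([27.2, 50.6]), np.float64(75.7)]
spacer top 3024 [ 0.0228 -0.0811  0.0768] [array([ 24.2, -78. ]), array([48.9, 12.8]), np.float64(89.9)]
cliptop 4618 [0.0163 0.0004 0.1277] [array([16.9, -0.2]), array([20.3,  6.1]), np.float64(88.6)]
thick 0
scene
thin 219 [-0.0057 -0.0987  0.0513] [array([ -5. , -99.5]), array([32.1, 50.5]), np.float64(47.4)]
spacer top 43 [-0.0151 -0.0977  0.0745] [array([  2.4, -98.2]), array([20.8, 53.5]), np.float64(60.3)]
cliptop 59 [ 0.0207 -0.0014  0.1264] [array([36.6, -1. ]), array([41.9, 19. ]), np.float64(0.3)]
thick 441 [-0.0002  0.0839  0.0514] [array([-5.2, 79.6]), array([66., 57.]), np.float64(89.7)]
```

Run:
```python
from h import *
s=sense();print(s['ft_force'],s['t'])
p,P=cloud('wrist');B=bed(P).reshape(-1,3)
m=(np.abs(B[:,0]+.0)<.017)&(B[:,1]<-.049)&(B[:,1]>-.11)&(np.abs(B[:,2]-.052)<.004)
q=B[m];k=np.linalg.lstsq(np.c_[q[:,:2],np.ones(len(q))],q[:,2],rcond=None)[0];print(len(q),q.min(0),q.max(0),'slopes',k)
m=(B[:,0]>.01)&(B[:,0]<.036)&(B[:,1]<-.05)&(B[:,1]>-.11)&(B[:,2]>.055)&(B[:,2]<.07);q=B[m]
print(len(q), np.polyfit(q[:,2],q[:,0],1) if len(q)>20 else '')
cv2.imwrite('pics/w10.png',cv2.resize(p[60:320,160:480],None,fx=2.4,fy=2.3))
```

```text
[-18.15394824  -5.1942438   13.35743334] 24.65
2732 [-0.01699623 -0.07287632  0.04964724] [ 0.01699823 -0.04900108  0.05386796] slopes [ 1.37958182e-03 -3.42209132e-05  5.20172188e-02]
1241 [-0.03374837  0.02235259]
```

View pics/w10.png

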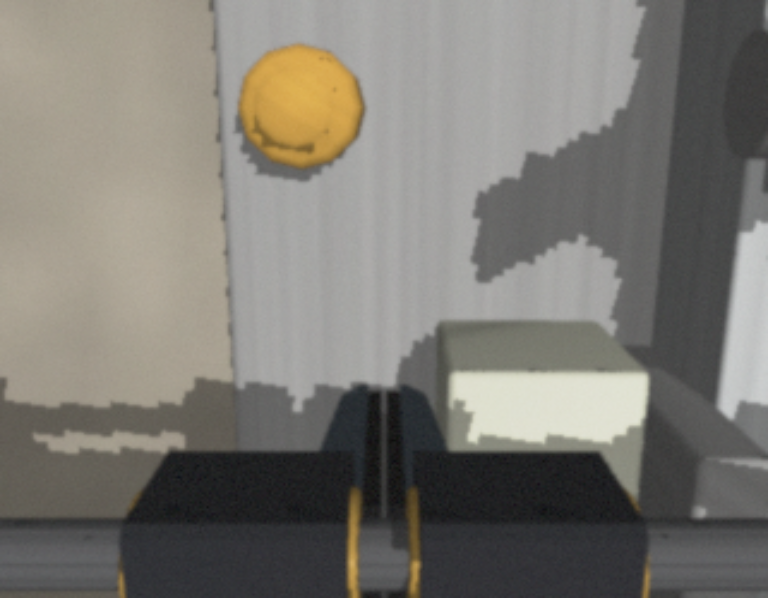

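```bash
python3 -c "
from workcell import *
print(sign_off())"
```

```text
the job is handed in; nothing more can be done
None
```

I handed the job in at about 25 s of the 72 s: the clip grips the tab and the packing plate is upright on the bed behind the thin slab. Slab, plate and fence are held flush at about 19 N, and the thick slab was not moved. The clip sits about 18 mm below the tab's top rather than the nominal 14.

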